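# Tighten the hoop on its spreading form

### The arm

A 6-joint arm with a two-finger parallel gripper is mounted at the origin on the work surface. World frame = base frame: x ahead of the robot, y to its left, z up, the work surface at z = 0. Lengths are in m, angles in rad, forces in N, time in s.
With the tool pointing down it reaches from about 0.3 to 0.75 m from the base axis. Payload 8.5 kg.
Tool frame: the origin (TCP) lies on the front face of the gripper's body, between the roots of the fingers; the fingertips stand 64 mm ahead of it and the grasp point (between the pads) lies 45 mm ahead of it (manip.tip_reach is the distance from the TCP to the fingertips, in m); z points along the fingers, y is the line along which they close (so a half turn about z gives the same grasp; the last joint's range is limited). The gripper opens to 88 mm and grips with 3 to 60 N. Pads are 18 mm wide; open, the fingers measure 123 mm over their backs; the gripper's body (75 mm by 187 mm) begins 45 mm behind the grasp point.
Start: joints at [1.134, 0.381, 1.297, -0, 1.464, -0.215], TCP at [0.121, 0.537, 0.303] pointing down, gripper open.
Joint ranges: [-3.11, 3.11], [-0.89, 2.33], [0.22, 2.48], [-1.42, 4.56], [0.17, 2.85], [-2.88, 2.88]. Speed limits (rad/s): [2.39, 2.39, 3.14, 3.14, 3.14, 3.14].

### API

Orientations are given as a rotation vector (axis times angle).
In Python, from bench import manip, eyes gives the robot as it stands.
- The arm moves only by the tool carry_out, never from a script. Its arguments are lists of equal length, an entry for each row: "translation": the shift along the tool's x, y, z in units of 500 mm (1.0 is 500 mm), a list of three; "rotation": the turn, a rotation vector about the tool's x, y, z in units of 45 degrees (1.0 is 45 degrees), a list of three; "claw": the closure, from -1 (fully open) to 1 (shut). In form: {"translation": [[tx, ty, tz], ...], "rotation": [[rx, ry, rz], ...], "claw": [claw, ...]}. A call has 1 to 12 rows; each row shifts and turns the commanded pose from where the row before left it, along the tool's axes as they then stand; what a row does not reach is not made up. A row lasts 1/12 s, in which the tool goes at most 41.7 mm and 7.16 degrees, less where a joint would pass 70% of its speed; a pose out of reach is approached as far as the arm can. A call with a number of a shift or a turn outside -1 to 1 is refused whole. A call with a gripper value outside its range is refused whole. The fingers move at their own pace and stop on an object; "force" is the grip in N (left out, the last holds). Time passes only in rows, so rows that do not move let the fingers close. It gives the time, the measured TCP pose, the force, the opening and the grip force at its end, in the units of the state.
- manip.get_state(): the state, without advancing time (a new reading comes with each control period).
- eyes.read_camera(name): name is "side" or "top"; returns a dict with "img" (384x512x3 uint8, red, green, blue), "intrinsics" (3x3 intrinsics, pixels), "R" (3x3) and "t" (3): a world point X has camera coordinates R X + t. Camera axes: x right, y down, z forward; pixel columns grow to the right and rows downward; lengths in m; the calibration is good to about 2 mm. A picture is of the moment at which its call begins. There is no depth.
- manip.close_job(): hands the job in; it is judged then, once.
The state is a dict: "clock": time; "joint_pos": joint angles; "joint_velocities": joint speeds; "tau": joint torques, N m; "position": TCP position; "ee_rot": TCP orientation; "force": force on the tool from outside, world axes, zero at the start; "ft_torque": the same for the moment, N m; "gripper_width": finger opening in m; "grasp_force": force on a finger pad.
Only numpy, scipy, OpenCV 4.12 (cv2) and the standard library are available. Lean on these libraries where they do the work, as an engineer would, in place of code of your own. Each camera call takes 0.05 s, during which the arm holds its last target. There are 200 camera calls.

### The job

In this sieve maker's shop, one of the two spreading forms on the bench has a wooden hoop lying around it. Tighten that form by turning the T-handle on top clockwise (seen from above) until it comes up against its stop, in two half turns: give it about half a turn, let go completely for a moment, then take it afresh, most easily at the other end of the bar, and turn it the rest of the way. Keep the hoop lying in place around the form, and do not turn the handle of the bare form.

Things in the scene. Friction and masses are not known exactly. Their poses are not given: they have to be found in the camera images.
- screw (a joint): Angle in rad of the T-handle of the form with the hoop. Grows as the handle turns clockwise seen from above; starts between 0 and 0.7, ends at a firm stop at 5.9 (a little under a full turn). Friction of about 0.2 N m (3 to 4 N near a bar end) keeps it where it is left. It drives four wooden shoes outwards by 5 mm towards the hoop.
- screw_top (a point): Centre of that handle's bar, on the vertical turning axis, 135 mm above the bench; turns with it: x along the bar, z up. Level steel rod 14 mm thick, 168 mm long (84 each side), end 8 mm thickened to 19; dark hub 30 mm wide, 122 to 148 mm above the bench, spindle 18 mm. Below the bar beside the spindle it is clear down to the hoop's rim at 80 mm. Base: wooden disc 210 mm wide, fixed.
- hoop: Loose light bentwood hoop, 180 mm outside diameter, 6 mm wall, 60 mm high, about 120 g, lying flat on the form's 20 mm high base around its four shoes, about 6 mm clear of them at the start. Origin: centre of its underside, within 4 mm of the turning axis; z up. It marks the right form, left or right; the other form has none.
- bare_screw (a joint): Turning angle in rad of the T-handle of the bare form, an identical form without a hoop, at least 280 mm from the first, centre to centre, on the other side. 0 at the start, grows clockwise; to be left alone.
There are look-alikes about, which are no part of the job. Leave any yellow look-alike of the part that bears screw alone.

How it is judged:
By the outcome, as a careful person would: the job done as asked, in the order asked, and still so for the second after the job is handed in, with the robot touching nothing.
It also fails if it takes over 51 s, if anything falls off the work surface, if the arm or the gripper's body presses on something with over 40 N, if the wrist force passes 120 N, or if a joint passes its speed limit or range.

## Working session

There is one attempt and no reset: what is moved stays moved. The work goes in short steps, Python scripts to look and compute and a tool call to move; the robot and the scene stay as the last step left them, time stands still between calls to the robot, and variables do not carry over. Pictures are saved under pics/ and viewed, at most 10 in all, crops included, and the job is handed in when it is done.

Besides the shell and the picture viewer there is one more tool, called after "Request:" as name(argument=value, ...) on one line, values as JSON. carry_out: Moves the arm, as the interface text tells. Its arguments: {"type":"object","properties":{"translation":{"type":"array","items":{"type":"array","items":{"type":"number","minimum":-1,"maximum":1}}},"rotation":{"type":"array","items":{"type":"array","items":{"type":"number","minimum":-1,"maximum":1}}},"claw":{"type":"array","items":{"type":"number"}},"force":{"type":"number"}},"required":["translation","rotation","claw"]}

```bash
mkdir -p pics
python3 - <<'E'
from bench import manip, eyes
import cv2,numpy as np
for n in("top","side"):
    d=eyes.read_camera(n); np.savez(n+"0.npz",**d); cv2.imwrite(f"pics/{n}0.png",d["img"][:,:,::-1]); print(n,d["intrinsics"],d["R"],d["t"])
print(manip.get_state())
E
```

```text
top [[350.13343654   0.         255.46492085]
 [  0.         350.13343654 191.98367329]
 [  0.           0.           1.        ]] [[ 0.02536563 -0.99919762  0.03099519]
 [-0.98387971 -0.03044317 -0.17622124]
 [ 0.17702343 -0.02602557 -0.98386248]] [-0.07122584  0.40868452  1.16867655]
side [[400.08588617   0.         248.71760355]
 [  0.         400.08588617 193.08091571]
 [  0.           0.           1.        ]] [[ 0.92442494 -0.38117571 -0.01198377]
 [-0.25745276 -0.60057395 -0.7569868 ]
 [ 0.28134784  0.70286273 -0.65332027]] [-0.37988707  0.16241668  1.09357095]
{'clock': 0.1, 'joint_pos': array([ 1.13371530e+00,  3.81116600e-01,  1.29813499e+00, -1.06842068e-05,
        1.46359120e+00, -2.15293615e-01]), 'joint_velocities': array([ 2.01175700e-04, -7.58076344e-05, -1.42945527e-03,  2.13290059e-03,
        2.24643431e-04,  1.36686356e-03]), 'tau': array([ 4.45433368e-03, -4.38645279e+01, -2.24911863e+01,  7.15526054e-02,
        3.42292408e-02, -5.44540796e-05]), 'position': array([0.12091551, 0.53637647, 0.30222277]), 'ee_rot': array([-3.47624188e-01, -3.12190723e+00,  1.86526815e-03]), 'force': array([-0.87498464, -0.65127343, -0.663558  ]), 'ft_torque': array([-0.03977962, -0.03075667,  0.00486077]), 'grasp_force': 0.0, 'gripper_width': 0.08821969070253519}
```

View pics/top0.png

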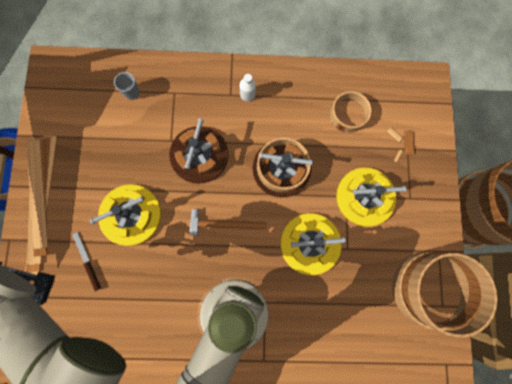

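View pics/side0.png

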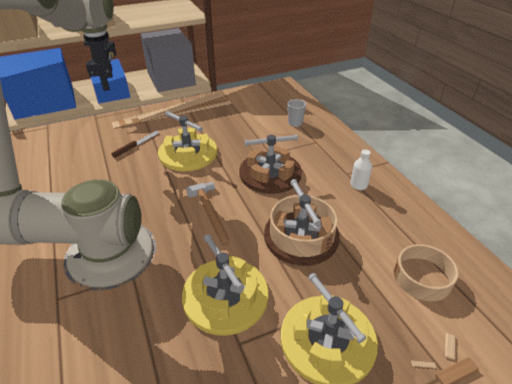

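The hooped form is the dark one at top px (284,164), side px (303,225). The bare form is at top px (199,150). I'll zoom in on the hooped one.

Run:
```python
import cv2,numpy as np
a=cv2.imread("pics/top0.png")[125:205,245:325]; b=cv2.imread("pics/side0.png")[165:265,255:355]
cv2.imwrite("pics/crop.png",np.hstack([cv2.resize(a,(400,400),interpolation=2),cv2.resize(b,(400,400),interpolation=2)]))
```

```text
(no output)
```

View pics/crop.png

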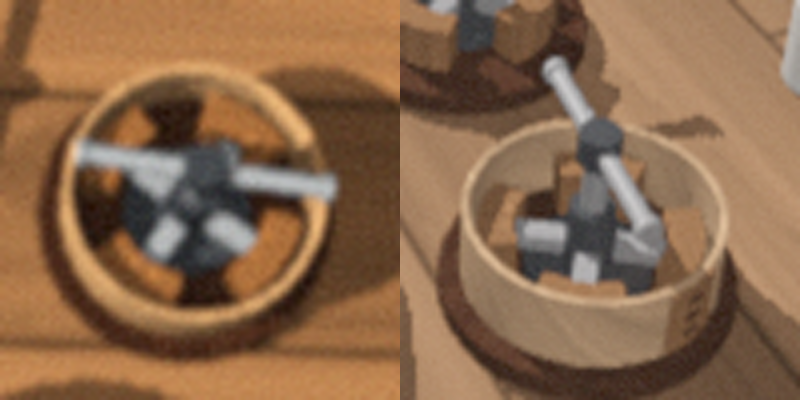

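Crop: bar ends at top px (261,155.5) and (311.5,162.5), hub at (287.4,158.6). In the side view the ends are at (293.5,182) and (318,224), hub at (305,199.5).

```bash
cat > h.py <<'E'
import numpy as np
def plane(d,uv,z):
    r=d["R"].T@np.linalg.inv(d["intrinsics"])@[*uv,1]; c=-d["R"].T@d["t"]
    return c+r*(z-c[2])/r[2]
def proj(d,X):
    p=d["intrinsics"]@(d["R"]@np.asarray(X)+d["t"]); return p[:2]/p[2]
E
python3 - <<'E'
from h import *
for n,P in(("top",[(261.2,155.5),(311.2,162.3),(287.4,158.6)]),("side",[(293.8,182.5),(317.6,223.5),(305,199.5)])):
    d=np.load(n+"0.npz"); q=[plane(d,p,.135 if i<2 else .14) for i,p in enumerate(P)]
    print(n,np.round(q,4).tolist(),"mid",(q[0]+q[1])/2,"len",np.linalg.norm(q[0]-q[1]),"ang",np.degrees(np.arctan2(*(q[1]-q[0])[1::-1])))
E
```

```text
top [[0.513, -0.0726, 0.135], [0.4958, -0.2345, 0.135], [0.5041, -0.1568, 0.14]] mid [ 0.50438461 -0.15352957  0.135     ] len 0.16281994658496785 ang -96.05181171956758
side [[0.5167, -0.0728, 0.135], [0.4973, -0.2368, 0.135], [0.5083, -0.1517, 0.14]] mid [ 0.5070223  -0.15482153  0.135     ] len 0.16517537043464514 ang -96.73378711752771
```

Request:
carry_out(translation=[[-0.0433,-0.0441,0],[-0.0433,-0.0441,0],[-0.0433,-0.0441,0],[-0.0433,-0.0441,0],[-0.0433,-0.0441,0],[-0.0433,-0.0441,0],[-0.0433,-0.0441,0],[-0.0433,-0.0441,0],[-0.0433,-0.0441,0],[-0.0433,-0.0441,0],[-0.0433,-0.0441,0],[-0.0433,-0.0441,0]], rotation=[[0,0,0],[0,0,0],[0,0,0],[0,0,0],[0,0,0],[0,0,0],[0,0,0],[0,0,0],[0,0,0],[0,0,0],[0,0,0],[0,0,0]], claw=[-1,-1,-1,-1,-1,-1,-1,-1,-1,-1,-1,-1], force=15)

```text
clock: 1.1
position: [0.3166, 0.2198, 0.3027]
ee_rot: [-0.347, -3.122, 0.0]
force: [-0.2, 0.4, 0.9]
gripper_width: 0.0884
grasp_force: 0.0
```

Request:
carry_out(translation=[[-0.0433,-0.0441,0],[-0.0433,-0.0441,0],[-0.0433,-0.0441,0],[-0.0433,-0.0441,0],[-0.0433,-0.0441,0],[-0.0433,-0.0441,0],[-0.0433,-0.0441,0],[-0.0433,-0.0441,0],[-0.0433,-0.0441,0],[-0.0433,-0.0441,0],[-0.0433,-0.0441,0],[-0.0433,-0.0441,0]], rotation=[[0,0,0],[0,0,0],[0,0,0],[0,0,0],[0,0,0],[0,0,0],[0,0,0],[0,0,0],[0,0,0],[0,0,0],[0,0,0],[0,0,0]], claw=[-1,-1,-1,-1,-1,-1,-1,-1,-1,-1,-1,-1])

```text
clock: 2.1
position: [0.5119, -0.0955, 0.3024]
ee_rot: [-0.348, -3.122, -0.0]
force: [0.7, 0.4, -0.0]
gripper_width: 0.0879
grasp_force: 0.0
```

Request:
carry_out(translation=[[0,0,0],[0,0,0],[0,0,0],[0,0,0],[0,0,0],[0,0,0],[0,0,0],[0,0,0],[0,0,0],[0,0,0],[0,0,0],[0,0,0]], rotation=[[0,0,0.155],[0,0,0.155],[0,0,0.155],[0,0,0.155],[0,0,0.155],[0,0,0.155],[0,0,0.155],[0,0,0.155],[0,0,0.155],[0,0,0.155],[0,0,0.155],[0,0,0.155]], claw=[-1,-1,-1,-1,-1,-1,-1,-1,-1,-1,-1,-1])

```text
clock: 3.1
position: [0.5113, -0.094, 0.3024]
ee_rot: [-2.348, -2.086, 0.001]
force: [-0.1, -0.3, 0.1]
gripper_width: 0.0879
grasp_force: 0.0
```

```bash
cat >> h.py <<'E'
from scipy.spatial.transform import Rotation as Ro
C=np.array([.5057,-.1545])
def rep(goal=None,yaw=None):
    from bench import manip
    s=manip.get_state(); R=Ro.from_rotvec(s["ee_rot"]).as_matrix(); p=s["position"]
    print("t",s["clock"],"p",p.round(4),"z",R[:,2].round(3),"thx",np.degrees(np.arctan2(R[1,0],R[0,0])).round(1),"q",s["joint_pos"].round(2),"F",s["force"].round(1),"w",s["gripper_width"],"g",s["grasp_force"])
    v=p[:2]-C; print("polar",np.hypot(*v).round(4),np.degrees(np.arctan2(v[1],v[0])).round(1))
    if goal is not None: print("tool shift/0.5",((R.T@(np.array(goal)-p))/.5).round(4))
E
python3 -c "
from h import *;rep([.5126,-.0929,.180])"
```

```text
t 3.1 p [ 0.5113 -0.094   0.3024] z [-0.001  0.    -1.   ] thx 83.2 q [-0.41  0.33  1.38 -0.    1.43 -0.29] F [-0.1 -0.3  0.1] w 0.08791222182854942 g 0.0
polar 0.0608 84.7
tool shift/0.5 [0.0024 0.0024 0.2449]
```

Request:
carry_out(translation=[[0.0024,0.0024,0.035],[0,0,0.035],[0,0,0.035],[0,0,0.035],[0,0,0.035],[0,0,0.035],[0,0,0.035],[0,0,0],[0,0,0]], rotation=[[0,0,0],[0,0,0],[0,0,0],[0,0,0],[0,0,0],[0,0,0],[0,0,0],[0,0,0],[0,0,0]], claw=[-1,-1,-1,-1,-1,-1,-1,-1,-1])

```text
clock: 3.85
position: [0.5126, -0.0929, 0.1799]
ee_rot: [-2.341, -2.093, 0.001]
force: [0.4, 0.3, 0.1]
gripper_width: 0.0881
grasp_force: 0.0
```

Run:
```python
from h import *;rep([.5126,-.0929,.180])
from bench import eyes
import cv2
a=eyes.read_camera("top")["img"][105:225,205:365,::-1]; b=eyes.read_camera("side")["img"][125:275,215:375,::-1]
cv2.imwrite("pics/c2.png",np.hstack([cv2.resize(a,(400,300),interpolation=2),cv2.resize(b,(400,300),interpolation=2)]))
```

```text
t 3.85 p [ 0.5126 -0.0929  0.1799] z [-0.002  0.001 -1.   ] thx 83.6 q [-0.41  0.46  1.57  0.    1.12 -0.29] F [0.4 0.3 0.1] w 0.08809544949054496 g 0.0
polar 0.062 83.6
tool shift/0.5 [ 0.     -0.     -0.0001]
```

View pics/c2.png

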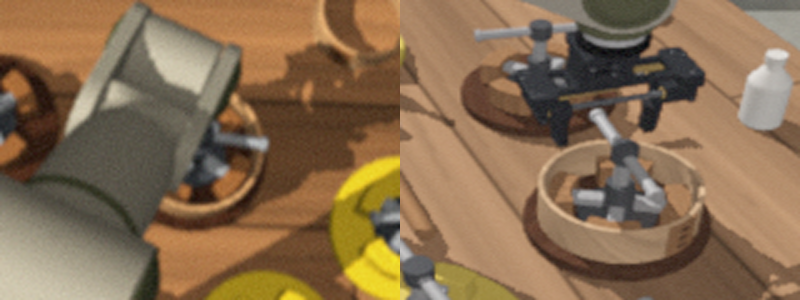

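The fingers straddle the bar's left end: in the side crop the bar end at (600,118) lies between fingers at x≈560 and 650. I'll close now.

Request:
carry_out(translation=[[0,0,0],[0,0,0],[0,0,0],[0,0,0],[0,0,0],[0,0,0],[0,0,0],[0,0,0]], rotation=[[0,0,0],[0,0,0],[0,0,0],[0,0,0],[0,0,0],[0,0,0],[0,0,0],[0,0,0]], claw=[1,1,1,1,1,1,1,1], force=15)

```text
clock: 4.62
position: [0.5128, -0.093, 0.1803]
ee_rot: [2.342, 2.094, -0.0]
force: [0.2, 0.7, 0.2]
gripper_width: 0.0369
grasp_force: 0.0
```

Request:
carry_out(translation=[[0,0,0],[0,0,0],[0,0,0],[0,0,0],[0,0,0]], rotation=[[0,0,0],[0,0,0],[0,0,0],[0,0,0],[0,0,0]], claw=[1,1,1,1,1])

```text
clock: 5.03
position: [0.5128, -0.093, 0.1803]
ee_rot: [2.342, 2.094, 0.0]
force: [0.9, -0.5, 0.8]
gripper_width: 0.0127
grasp_force: 14.8
```

Request:
carry_out(translation=[[-0.0005,0.0108,0],[-0.0005,0.0108,0],[-0.0005,0.0108,0],[-0.0005,0.0108,0],[-0.0005,0.0108,0],[-0.0005,0.0108,0],[-0.0005,0.0108,0],[-0.0005,0.0108,0],[-0.0005,0.0108,0],[-0.0005,0.0108,0],[-0.0005,0.0108,0]], rotation=[[0,0,0.1111],[0,0,0.1111],[0,0,0.1111],[0,0,0.1111],[0,0,0.1111],[0,0,0.1111],[0,0,0.1111],[0,0,0.1111],[0,0,0.1111],[0,0,0.1111],[0,0,0.1111]], claw=[1,1,1,1,1,1,1,1,1,1,1])

```text
clock: 5.95
position: [0.5591, -0.1248, 0.1802]
ee_rot: [-3.044, -0.769, 0.005]
force: [-9.1, 1.3, 5.2]
gripper_width: 0.0128
grasp_force: 14.3
```

```bash
python3 -c "
from h import *;rep()"
```

```text
t 5.95 p [ 0.5591 -0.1248  0.1802] z [-0.004  0.001 -1.   ] thx 28.4 q [-0.43  0.54  1.42 -0.    1.19  0.65] F [-9.1  1.3  5.2] w 0.012804134258940445 g 14.327056780457497
polar 0.0611 29.1
```

Request:
carry_out(translation=[[-0.0005,0.0108,0],[-0.0005,0.0108,0],[-0.0005,0.0108,0],[-0.0005,0.0108,0],[-0.0005,0.0108,0],[-0.0005,0.0108,0],[-0.0005,0.0108,0],[-0.0005,0.0108,0],[-0.0005,0.0108,0],[-0.0005,0.0108,0],[-0.0005,0.0108,0]], rotation=[[0,0,0.1111],[0,0,0.1111],[0,0,0.1111],[0,0,0.1111],[0,0,0.1111],[0,0,0.1111],[0,0,0.1111],[0,0,0.1111],[0,0,0.1111],[0,0,0.1111],[0,0,0.1111]], claw=[1,1,1,1,1,1,1,1,1,1,1])

```text
clock: 6.87
position: [0.559, -0.1803, 0.1801]
ee_rot: [-3.054, 0.722, 0.012]
force: [-12.7, 12.1, 10.2]
gripper_width: 0.0129
grasp_force: 13.9
```

Request:
carry_out(translation=[[-0.0005,0.0108,0],[-0.0005,0.0108,0],[-0.0005,0.0108,0],[-0.0005,0.0108,0],[-0.0005,0.0108,0],[-0.0005,0.0108,0],[-0.0005,0.0108,0],[-0.0005,0.0108,0],[-0.0005,0.0108,0],[-0.0005,0.0108,0],[-0.0005,0.0108,0],[0,0,0]], rotation=[[0,0,0.1111],[0,0,0.1111],[0,0,0.1111],[0,0,0.1111],[0,0,0.1111],[0,0,0.1111],[0,0,0.1111],[0,0,0.1111],[0,0,0.1111],[0,0,0.1111],[0,0,0.1111],[0,0,0]], claw=[1,1,1,1,1,1,1,1,1,1,1,1])

```text
clock: 7.87
position: [0.5135, -0.2123, 0.1799]
ee_rot: [-2.375, 2.051, 0.012]
force: [-3.4, 19.5, 5.5]
gripper_width: 0.0128
grasp_force: 14.3
```

```bash
python3 -c "
from h import *;rep()"
```

```text
t 7.8667 p [ 0.5135 -0.2123  0.1799] z [-0.003  0.008 -1.   ] thx -81.6 q [-0.61  0.51  1.47  0.01  1.17  2.39] F [-3.4 19.5  5.5] w 0.012772301628609869 g 14.320172667503357
polar 0.0583 -82.3
```

Request:
carry_out(translation=[[0,0,0],[0,0,0],[0,0,0],[0,0,0],[0,0,0],[0,0,0],[0,0,0],[0,0,0],[0,0,0],[0,0,0],[0,0,0],[0,0,0]], rotation=[[0,0,0],[0,0,0],[0,0,0],[0,0,0],[0,0,0],[0,0,0],[0,0,0],[0,0,0],[0,0,0],[0,0,0],[0,0,0],[0,0,0]], claw=[-1,-1,-1,-1,-1,-1,-1,-1,-1,-1,-1,-1])

```text
clock: 8.87
position: [0.5148, -0.2158, 0.1803]
ee_rot: [2.382, -2.048, 0.0]
force: [0.4, 0.3, -0.1]
gripper_width: 0.0879
grasp_force: 0.0
```

Request:
carry_out(translation=[[0,0,-0.03],[0,0,-0.03],[0,0,-0.03],[0,0,-0.03],[0,0,-0.03],[-0.04,0,0],[-0.04,0,0],[-0.04,0,0],[-0.04,0,0],[-0.04,0,0],[-0.04,0,0],[0,0,0]], rotation=[[0,0,0],[0,0,0],[0,0,0],[0,0,0],[0,0,0],[0,0,0],[0,0,0],[0,0,0],[0,0,0],[0,0,0],[0,0,0],[0,0,0]], claw=[-1,-1,-1,-1,-1,-1,-1,-1,-1,-1,-1,-1])

```text
clock: 9.87
position: [0.4962, -0.0946, 0.2555]
ee_rot: [-2.384, 2.045, 0.001]
force: [0.2, 0.2, -0.4]
gripper_width: 0.0881
grasp_force: 0.0
```

Request:
carry_out(translation=[[0,0,0],[0,0,0],[0,0,0],[0,0,0],[0,0,0],[0,0,0],[0,0,0],[0,0,0],[0,0,0],[0,0,0],[0,0,0],[0,0,0]], rotation=[[0,0,-0.15],[0,0,-0.15],[0,0,-0.15],[0,0,-0.15],[0,0,-0.15],[0,0,-0.15],[0,0,-0.15],[0,0,-0.15],[0,0,-0.15],[0,0,-0.15],[0,0,-0.15],[0,0,-0.15]], claw=[-1,-1,-1,-1,-1,-1,-1,-1,-1,-1,-1,-1])

```text
clock: 10.87
position: [0.497, -0.098, 0.2553]
ee_rot: [3.141, -0.002, 0.0]
force: [0.0, 0.3, 0.4]
gripper_width: 0.0884
grasp_force: 0.0
```

Request:
carry_out(translation=[[0,0,0],[0,0,0],[0,0,0],[0,0,0],[0,0,0],[0,0,0],[0,0,0],[0,0,0],[0,0,0],[0,0,0],[0,0,0],[0,0,0]], rotation=[[0,0,-0.15],[0,0,-0.15],[0,0,-0.15],[0,0,-0.15],[0,0,-0.15],[0,0,-0.15],[0,0,-0.15],[0,0,-0.15],[0,0,-0.15],[0,0,-0.15],[0,0,-0.15],[0,0,-0.15]], claw=[-1,-1,-1,-1,-1,-1,-1,-1,-1,-1,-1,-1])

```text
clock: 11.87
position: [0.497, -0.098, 0.2553]
ee_rot: [2.39, 2.039, -0.0]
force: [-0.3, -0.1, -0.4]
gripper_width: 0.0881
grasp_force: 0.0
```

Run:
```python
from h import *
a=np.radians(98.4);rep([.505+.062*np.cos(a),-.153+.062*np.sin(a),.180])
from bench import eyes
import cv2
d=eyes.read_camera("side");np.savez("side1.npz",**d)
b=d["img"][150:270,235:395,::-1]
cv2.imwrite("pics/c3.png",cv2.resize(b,(640,480),interpolation=2))
```

```text
t 11.8667 p [ 0.497  -0.098   0.2553] z [ 0. -0. -1.] thx 80.9 q [-0.43  0.35  1.5  -0.    1.3  -0.27] F [-0.3 -0.1 -0.4] w 0.08805013662616844 g 0.0
polar 0.0572 98.7
tool shift/0.5 [ 0.0122 -0.0041  0.1505]
```

View pics/c3.png

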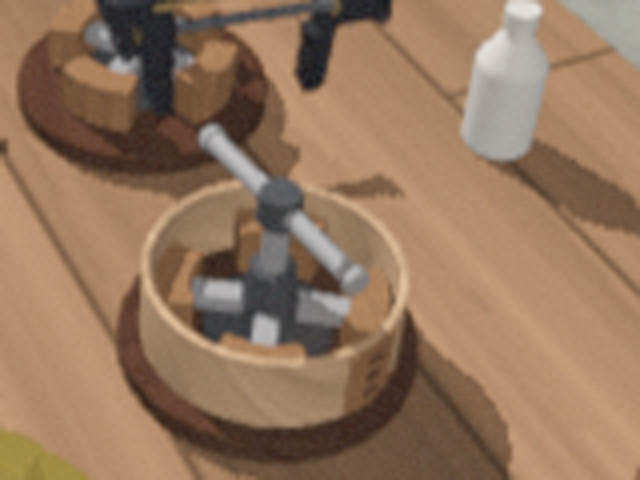

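The hoop is in place and the handle has turned; side px of the ends are about (288,184.5) and (323,219).

Run:
```python
from h import *
d=np.load("side1.npz")
q=[plane(d,p,.135) for p in((288.2,184.8),(322.7,218.4))]
v=q[0]-q[1];a=np.arctan2(v[1],v[0]);print(q,np.degrees(a),sum(q)/2)
rep([.505+.062*np.cos(a),-.1535+.062*np.sin(a),.180])
```

```text
[array([ 0.49812971, -0.07561368,  0.135     ]), array([ 0.5178467 , -0.22624759,  0.135     ])] 97.45724326353853 [ 0.50798821 -0.15093063  0.135     ]
t 11.9167 p [ 0.497  -0.098   0.2552] z [ 0. -0. -1.] thx 81.3 q [-0.43  0.35  1.5  -0.    1.3  -0.28] F [-0.3  0.1  0.5] w 0.08835188747789437 g 0.0
polar 0.0572 98.7
tool shift/0.5 [ 0.0118 -0.0019  0.1505]
```

Request:
carry_out(translation=[[0.0118,-0.0025,0],[0,0,0],[0,0,0],[0,0,0],[0,0,0.03],[0,0,0.03],[0,0,0.03],[0,0,0.03],[0,0,0.0305],[0,0,0]], rotation=[[0,0,0],[0,0,-0.124],[0,0,-0.124],[0,0,-0.124],[0,0,0],[0,0,0],[0,0,0],[0,0,0],[0,0,0],[0,0,0]], claw=[-1,-1,-1,-1,-1,-1,-1,-1,-1,-1])

```text
clock: 12.75
position: [0.4958, -0.0908, 0.1777]
ee_rot: [-2.076, -2.352, 0.002]
force: [-0.2, 0.6, 0.8]
gripper_width: 0.0883
grasp_force: 0.0
```

Request:
carry_out(translation=[[0,0,0],[0,0,0],[0,0,0],[0,0,0],[0,0,0],[0,0,0],[0,0,0],[0,0,0],[0,0,0],[0,0,0],[0,0,0],[0,0,0]], rotation=[[0,0,0],[0,0,0],[0,0,0],[0,0,0],[0,0,0],[0,0,0],[0,0,0],[0,0,0],[0,0,0],[0,0,0],[0,0,0],[0,0,0]], claw=[1,1,1,1,1,1,1,1,1,1,1,1], force=15)

```text
clock: 13.75
position: [0.4969, -0.091, 0.1801]
ee_rot: [2.074, 2.359, 0.001]
force: [2.1, 2.3, -0.4]
gripper_width: 0.0129
grasp_force: 14.8
```

```bash
sed -i 's/^C=.*/C=np.array([.505,-.1535])/' h.py; python3 -c "
from h import *;rep()"
```

```text
t 13.75 p [ 0.4969 -0.091   0.1801] z [ 0.001  0.    -1.   ] thx 97.3 q [-0.42  0.43  1.61  0.    1.1  -0.54] F [ 2.1  2.3 -0.4] w 0.012850481436586143 g 14.806554615497589
polar 0.063 97.4
```

Request:
carry_out(translation=[[-0.0005,0.0109,0],[-0.0005,0.0109,0],[-0.0005,0.0109,0],[-0.0005,0.0109,0],[-0.0005,0.0109,0],[-0.0005,0.0109,0],[-0.0005,0.0109,0],[-0.0005,0.0109,0],[-0.0005,0.0109,0],[-0.0005,0.0109,0],[-0.0005,0.0109,0],[-0.0005,0.0109,0]], rotation=[[0,0,0.1111],[0,0,0.1111],[0,0,0.1111],[0,0,0.1111],[0,0,0.1111],[0,0,0.1111],[0,0,0.1111],[0,0,0.1111],[0,0,0.1111],[0,0,0.1111],[0,0,0.1111],[0,0,0.1111]], claw=[1,1,1,1,1,1,1,1,1,1,1,1])

```text
clock: 14.75
position: [0.5547, -0.1145, 0.1801]
ee_rot: [-2.977, -1.0, -0.002]
force: [2.7, 6.4, 0.8]
gripper_width: 0.0126
grasp_force: 14.6
```

Request:
carry_out(translation=[[-0.0005,0.0109,0],[-0.0005,0.0109,0],[-0.0005,0.0109,0],[-0.0005,0.0109,0],[-0.0005,0.0109,0],[-0.0005,0.0109,0],[-0.0005,0.0109,0],[-0.0005,0.0109,0],[-0.0005,0.0109,0],[-0.0005,0.0109,0],[-0.0005,0.0109,0],[-0.0005,0.0109,0]], rotation=[[0,0,0.1111],[0,0,0.1111],[0,0,0.1111],[0,0,0.1111],[0,0,0.1111],[0,0,0.1111],[0,0,0.1111],[0,0,0.1111],[0,0,0.1111],[0,0,0.1111],[0,0,0.1111],[0,0,0.1111]], claw=[1,1,1,1,1,1,1,1,1,1,1,1])

```text
clock: 15.75
position: [0.5624, -0.1768, 0.1801]
ee_rot: [-3.077, 0.623, -0.001]
force: [1.5, 4.9, 1.9]
gripper_width: 0.0126
grasp_force: 14.7
```

```bash
python3 -c "
from h import *;rep();from bench import manip;print(manip.get_state()['ft_torque'])"
```

```text
t 15.75 p [ 0.5624 -0.1768  0.1801] z [ 0.001  0.002 -1.   ] thx -22.9 q [-0.51  0.56  1.37  0.    1.21  1.46] F [1.5 4.9 1.9] w 0.012642545698334328 g 14.68520974740386
polar 0.0619 -22.1
[ 0.8480112  -0.09658529 -0.16105712]
```

Request:
carry_out(translation=[[-0.0001,0.0054,0],[-0.0001,0.0054,0],[-0.0001,0.0054,0],[-0.0001,0.0054,0],[-0.0001,0.0054,0],[-0.0001,0.0054,0]], rotation=[[0,0,0.0556],[0,0,0.0556],[0,0,0.0556],[0,0,0.0556],[0,0,0.0556],[0,0,0.0556]], claw=[1,1,1,1,1,1])

```text
clock: 16.25
position: [0.5541, -0.1905, 0.1801]
ee_rot: [-2.971, 1.016, 0.001]
force: [1.9, 5.8, 2.7]
gripper_width: 0.013
grasp_force: 14.7
```

Request:
carry_out(translation=[[-0.0001,0.0054,0],[-0.0001,0.0054,0],[-0.0001,0.0054,0]], rotation=[[0,0,0.0556],[0,0,0.0556],[0,0,0.0556]], claw=[1,1,1])

```text
clock: 16.5
position: [0.5487, -0.1965, 0.1801]
ee_rot: [-2.898, 1.208, 0.001]
force: [1.9, 6.6, 2.8]
gripper_width: 0.0135
grasp_force: 14.6
```

```bash
python3 -c "
from h import *;rep();from bench import manip;print(manip.get_state()['ft_torque'])"
```

```text
t 16.5 p [ 0.5487 -0.1965  0.1801] z [ 0.     0.002 -1.   ] thx -45.3 q [-0.55  0.55  1.39  0.    1.2   1.81] F [1.9 6.6 2.8] w 0.013543701614565468 g 14.630421660840511
polar 0.0613 -44.5
[ 1.02968515 -0.04492558 -0.11874274]
```

Request:
carry_out(translation=[[-0.0001,0.0054,0],[-0.0001,0.0054,0],[-0.0001,0.0054,0]], rotation=[[0,0,0.0556],[0,0,0.0556],[0,0,0.0556]], claw=[1,1,1])

```text
clock: 16.75
position: [0.5426, -0.2017, 0.18]
ee_rot: [-2.812, 1.395, 0.002]
force: [0.8, 7.1, 2.7]
gripper_width: 0.0127
grasp_force: 14.6
```

Request:
carry_out(translation=[[-0.0001,0.0054,0],[-0.0001,0.0054,0],[-0.0001,0.0054,0]], rotation=[[0,0,0.0556],[0,0,0.0556],[0,0,0.0556]], claw=[1,1,1])

```text
clock: 17.0
position: [0.5382, -0.2043, 0.1802]
ee_rot: [-2.709, 1.573, -0.005]
force: [21.2, 22.9, -2.2]
gripper_width: 0.0145
grasp_force: 15.3
```

Request:
carry_out(translation=[[0,0.002,0],[0,0,0],[0,0,0]], rotation=[[0,0,0],[0,0,0],[0,0,0]], claw=[1,1,1])

```text
clock: 17.25
position: [0.538, -0.2043, 0.1802]
ee_rot: [-2.711, 1.568, -0.007]
force: [22.7, 20.8, -2.6]
gripper_width: 0.015
grasp_force: 15.3
```

```bash
python3 -c "
from h import *;rep()"
```

```text
t 17.25 p [ 0.538  -0.2043  0.1802] z [ 0.008  0.006 -1.   ] thx -60.1 q [-0.57  0.54  1.41  0.01  1.19  2.04] F [22.7 20.8 -2.6] w 0.014966749816881862 g 15.283937752246857
polar 0.0606 -57.0
```

Request:
carry_out(translation=[[0,-0.004,0],[0,0,0],[0,0,0],[0,0,0],[0,0,0],[0,0,0],[0,0,0],[0,0,0],[0,0,0],[0,0,0],[0,0,0],[0,0,0]], rotation=[[0,0,0],[0,0,0],[0,0,0],[0,0,0],[0,0,0],[0,0,0],[0,0,0],[0,0,0],[0,0,0],[0,0,0],[0,0,0],[0,0,0]], claw=[-1,-1,-1,-1,-1,-1,-1,-1,-1,-1,-1,-1])

```text
clock: 18.25
position: [0.5368, -0.2068, 0.18]
ee_rot: [2.718, -1.575, 0.0]
force: [0.9, 0.5, -0.1]
gripper_width: 0.0878
grasp_force: 0.0
```

Request:
carry_out(translation=[[0,0,-0.03],[0,0,-0.03],[0,0,-0.03],[0,0,-0.03],[0,0,-0.03],[0,0,-0.03],[0,0,-0.03],[0,0,-0.03],[0,0,0],[0,0,0]], rotation=[[0,0,0],[0,0,0],[0,0,0],[0,0,0],[0,0,0],[0,0,0],[0,0,0],[0,0,0],[0,0,0],[0,0,0]], claw=[-1,-1,-1,-1,-1,-1,-1,-1,-1,-1])

```text
clock: 19.08
position: [0.5368, -0.2068, 0.3001]
ee_rot: [2.718, -1.575, 0.002]
force: [-0.2, 0.3, -0.8]
gripper_width: 0.0886
grasp_force: 0.0
```

Run:
```python
from h import *
rep()
from bench import eyes
import cv2
d=eyes.read_camera("side");np.savez("side2.npz",**d)
cv2.imwrite("pics/c4.png",cv2.resize(d["img"][120:270,215:415,::-1],(800,600),interpolation=2))
```

```text
t 19.0833 p [ 0.5368 -0.2068  0.3001] z [ 0.001 -0.001 -1.   ] thx -60.2 q [-0.57  0.43  1.23 -0.    1.48  2.05] F [-0.2  0.3 -0.8] w 0.08863722939240672 g 0.0
polar 0.0621 -59.2
```

View pics/c4.png

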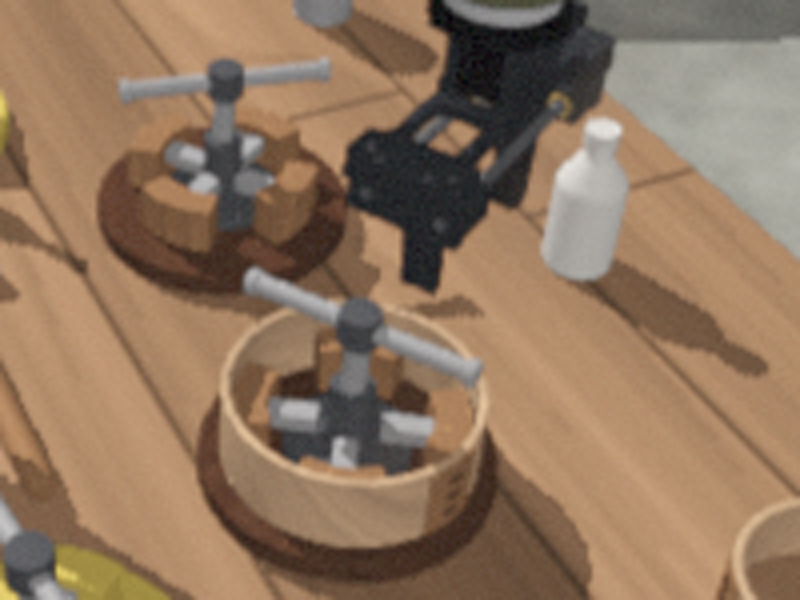

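The hoop lies flat around the form and the bare form's handle hasn't moved. The hooped form's bar ends are at side px (279,190.5) and (333,212.7). I'll check the angle, then hand in.

Run:
```python
from h import *
from bench import manip
d=np.load("side2.npz"); q=[plane(d,p,.135) for p in((279.4,190.9),(332.5,212.2))]
v=q[1]-q[0];a=np.degrees(np.arctan2(v[1],v[0]));print(a)
if -62<a<-54: print(manip.close_job())
```

```text
-55.66236993977751
the job is handed in; nothing more can be done
None
```

I turned the hooped form's T-handle clockwise to its stop in two turns (about 165° and then 154°), letting go fully in between and regripping at the other end; the hoop stayed in place, the bare form was not touched, and the job was handed in at about 19 s.

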